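Dose a cleaning tablet: crank the drum round, then hold the spring gate open at the mark

ROBOT

A 6-joint arm with a two-finger parallel gripper is mounted at the origin on the work surface. World frame = base frame: x ahead of the robot, y to its left, z up, the work surface at z = 0. Lengths are in m, angles in rad, forces in N, time in s.
With the tool pointing down it reaches from about 0.3 to 0.775 m from the base axis. Payload 14.6 kg.
Tool frame: the origin (TCP) lies midway between the tips of the shut fingers; the grasp point (between the pads) lies 19 mm behind it; z points along the fingers, y is the line along which they close (so a half turn about z gives the same grasp; the last joint's range is limited). The gripper opens to 94 mm and grips with 3 to 60 N. Pads are 16 mm wide; open, the fingers measure 119 mm over their backs; the gripper's body (75 mm by 177 mm) begins 78 mm behind the grasp point.
Start: joints at [-1.219, 0.3, 1.521, -0, 1.321, -0.067], TCP at [0.224, -0.502, 0.205] pointing down, gripper open.
Joint ranges: [-3.03, 3.03], [-0.79, 2.21], [0.23, 2.52], [-1.04, 4.18], [0, 3.07], [-2.55, 2.55]. Speed limits (rad/s): [2.22, 2.22, 2.57, 3.14, 3.14, 3.14].

INTERFACE

Orientations are given as [roll, pitch, yaw] about the fixed x, y, z axes, in that order (R = Rz(yaw) Ry(pitch) Rx(roll)).
In Python, from station import telemetry, optics, ctrl gives the robot as it stands.
- The arm moves only by the tool carry_out, never from a script. Its argument "plan" is a list that holds one entry, the list of rows, each a list of 7 numbers: the shift along the tool's x, y, z in mm, then the turn, a rotation vector about the tool's x, y, z in rad, then the finger opening in mm, from 0 to 94. A call has 1 to 20 rows; each row shifts and turns the commanded pose from where the row before left it, along the tool's axes as they then stand; what a row does not reach is not made up. A row lasts 1/12 s, in which the tool goes at most 41.7 mm and 7.16 degrees, less where a joint would pass 70% of its speed; a pose out of reach is approached as far as the arm can. A call with a gripper value outside its range is refused whole. The fingers move at their own pace and stop on an object; "squeeze" is the grip in N (left out, the last holds). Time passes only in rows, so rows that do not move let the fingers close. It gives the time, the measured TCP pose, the force, the opening and the grip force at its end, in the units of the state.
- telemetry.get_obs(): the state, without advancing time (a new reading comes with each control period).
- optics.camera(name): name is "side" or "top"; returns a dict with "pixels" (400x640x3 uint8, red, green, blue), "intrinsics" (3x3 intrinsics, pixels), "dist_coeffs" ([k1, k2, p1, p2, k3] as OpenCV has them; the pictures are not rectified), "origin" and "rotation" of the camera in the world. Camera axes: x right, y down, z forward; pixel columns grow to the right and rows downward; lengths in m; the calibration is good to about 2 mm. A picture is of the moment at which its call begins. There is no depth.
- ctrl.hand_in(): hands the job in; it is judged then, once.
The state is a dict: "time_s": time; "qpos": joint angles; "joint_vel": joint speeds; "tau": joint torques, N m; "ee_pos": TCP position; "eef_rot": TCP orientation; "force": force on the tool from outside, world axes, zero at the start; "moment": the same for the moment, N m; "grip_width": finger opening in m; "grip_force": force on a finger pad.
Only numpy, scipy, OpenCV 4.12 (cv2) and the standard library are available. Lean on these libraries where they do the work, as an engineer would, in place of code of your own. Each camera call takes 0.05 s, during which the arm holds its last target. There are 200 camera calls.

TASK

Load the tablet dispenser by cranking its blue drum clockwise (seen from above) a full turn until it comes up against its stop, with the yellow gate left shut meanwhile. Then pull the yellow handle of the spring-return gate out until the gate's yellow pointer is level with the red marker, and keep it there: the program finishes while the gripper is still holding the handle at the mark. Leave the cup under the chute and everything else on the table where it is.

Things in the scene. Friction and masses are not known exactly. Their poses are not given: they have to be found in the camera images.
- dispenser: tablet dispenser, a fixed black box 220 (x) x 300 (y) x 120 mm high with a flat aluminium top deck. Origin: centre of its underside, on the table. Its axes: z up; its -x side (chute and cup) faces roughly the robot; the drum is on its +y half, the gate on its -y half. It does not move, but where it stands and its yaw differ each time
- drum_axis (a point): point on the drum's upright axis at deck height (120 mm above the table)
- crank_top (a point): centre of the top of the crank's black upright grip: a cylinder 24 mm across, 45 mm high, top 77 mm above the deck (197 mm above the table), 50 mm from drum_axis. It spins freely on its pin: the gripper can keep its orientation round the circle. Under it: crank arm (top 30 mm above the deck) and blue drum (144 mm across, top 20 mm above the deck) with white tablets
- drum (a joint): angle of drum and crank in rad, growing clockwise seen from above. At 0 the crank points along the dispenser's +y; it starts at 0 to 0.35 and the hard stop is at 6.65. Light friction (about 0.06 N m, 1 to 2 N at the grip); it stays where it is left
- gate_handle (a point): yellow upright block on the gate, 16 (along the pull) x 40 (across) x 56 mm high, from 7 to 63 mm above the deck (127 to 183 mm above the table). This point: centre of its top. Axes parallel to the dispenser's. With the gate shut it is at x = +50, y = -85 mm in the dispenser's frame
- gate_pointer (a point): tip of the small yellow pointer, a 5 mm wide tab on the side of the gate, 36 mm to the -y side of the handle's middle and level with the handle's middle along the pull; 15 mm above the deck. It moves with the handle
- gate (a joint): how far the gate is pulled out, in m, along the dispenser's -x; 0 is shut, travel 0.085. A spring pulls it shut: 4 N at 0, growing by 1 N per 10 mm; let go, it shuts by itself
- mark (a point): tip of the red marker, a fixed fin 4 mm wide (along the pull), 20 mm long and 12 mm high standing on the deck beside the gate's track, on the -y side. The gate pointer is at the mark when both have the same x in the dispenser's frame: 45 to 70 mm of pull, different each time. Axes parallel to the dispenser's
- cup: white cup, 68 mm across, 65 mm high, standing in front of the chute; origin under its centre. Leave it
- tub: white tub with a red label, 92 mm across, 165 mm high; origin under its centre. Leave it
- small_jar: small white jar with a blue label, 68 mm across, 75 mm high; origin under its centre. Leave it
- mug: blue mug, 80 mm across, 90 mm high; origin under its centre. Leave it
- filter_head: white and blue filter head, about 95 x 85 x 82 mm; origin under its centre. Leave it
- parts_tray: green open tray 130 x 100 x 35 mm; origin under its centre. Leave it
- spoon: spoon lying on the table; origin under its middle. Leave it

How it is judged:
By the outcome, as a careful person would: the job done as asked, in the order asked, and still so for the second after the job is handed in, while the arm keeps its last pose, push and grip.
It also fails if it takes over 61 s, if anything falls off the work surface, if the arm or the gripper's body presses on something with over 40 N, if the wrist force passes 120 N, or if a joint passes its speed limit or range.

## Working session

There is one attempt and no reset: what is moved stays moved. The work goes in short steps, Python scripts to look and compute and a tool call to move; the robot and the scene stay as the last step left them, time stands still between calls to the robot, and variables do not carry over. Pictures are saved under pics/ and viewed, at most 10 in all, crops included, and the job is handed in when it is done.

Besides the shell and the picture viewer there is one more tool, called after ">>>" as name([rows], argument=value, ...), one row to a line, values as JSON. carry_out: Moves the arm, as the interface text tells. Its arguments: {"type":"object","properties":{"plan":{"type":"array","items":{"type":"array","items":{"type":"array","items":{"type":"number"}}}},"squeeze":{"type":"number"}},"required":["plan"]}

```bash
mkdir -p pics
cat > h.py <<'E'
import numpy as np, cv2
from station import telemetry, optics, ctrl
def snap(n,f):
    c=optics.camera(n); cv2.imwrite(f'pics/{f}.png',c['pixels'][:,:,::-1]); np.save(f'{f}.npy',c,allow_pickle=True); return c
def load(f): return np.load(f'{f}.npy',allow_pickle=True).item()
def ray(c,uv):
    p=cv2.undistortPoints(np.array([[uv]],float),np.array(c['intrinsics']),np.array(c['dist_coeffs'],float))[0,0]
    return np.array(c['origin']),np.array(c['rotation'])@np.array([p[0],p[1],1])
def onz(c,uv,z):
    o,d=ray(c,uv); return o+d*(z-o[2])/d[2]
def proj(c,P):
    R=np.array(c['rotation']).T; t=-R@np.array(c['origin'])
    return cv2.projectPoints(np.array(P,float).reshape(-1,3),cv2.Rodrigues(R)[0],t,np.array(c['intrinsics']),np.array(c['dist_coeffs'],float))[0][:,0]
E
python3 - <<'E'
from h import *
for n in('top','side'):
    c=snap(n,n+'0'); print(c['origin'],np.round(c['rotation'],3),c['intrinsics'])
print(telemetry.get_obs())
E
```

```text
[ 0.27512443 -0.01152976  1.47753517] [-2.933 -0.006 -1.534] [[438.91006343   0.         318.40362256]
 [  0.         438.91006343 203.62052013]
 [  0.           0.           1.        ]]
[ 0.13710405 -1.26778246  1.43224485] [-2.338  0.022 -0.329] [[485.90447072   0.         319.96286815]
 [  0.         485.90447072 208.26487206]
 [  0.           0.           1.        ]]
{'time_s': 0.1, 'qpos': array([-1.21860699e+00,  3.00417452e-01,  1.52152683e+00, -2.40510620e-05,
        1.32068057e+00, -6.66259512e-02]), 'joint_vel': array([ 0.00089189, -0.00163595, -0.00206109, -0.00031361,  0.00018158,
        0.00175402]), 'tau': array([ 1.90742452e-03, -5.32644475e+01, -3.53282869e+01,  7.10036047e-02,
        2.34694546e-02, -7.31724595e-05]), 'ee_pos': array([ 0.22357051, -0.50225308,  0.2049387 ]), 'eef_rot': array([-3.14056118e+00, -4.54761157e-05,  4.18821230e-01]), 'force': array([-0.2075092 ,  0.00556724, -0.1702197 ]), 'moment': array([-0.01572365,  0.05116798,  0.00238233]), 'grip_force': 0.0, 'grip_width': 0.09386516687920121}
```

View pics/top0.png

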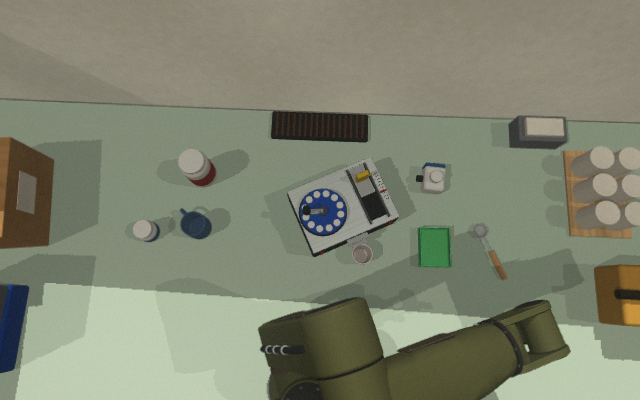

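View pics/side0.png

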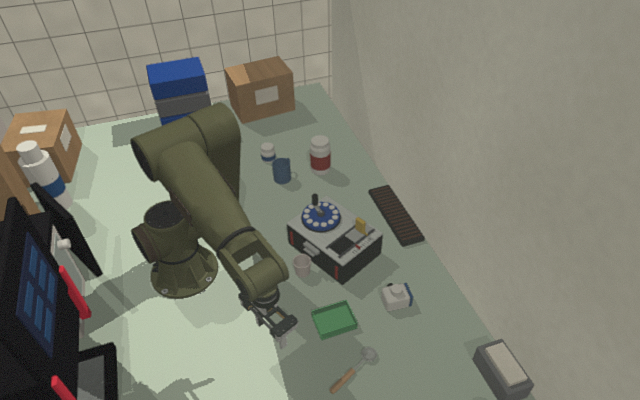

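The top view shows the dispenser's deck centred near (343,207), the drum at (323,212), the crank grip near (310,211) and the yellow handle at (363,176). In the side view the grip is at (315,200) and the handle at (361,227). The camera rotation is given as rpy. Next I'll look at enlarged crops.

```bash
sed -i "s/^import numpy.*/&\nfrom scipy.spatial.transform import Rotation as Ro\nrot=lambda c: Ro.from_euler('xyz',np.ravel(c['rotation'])).as_matrix()/; s/np.array(c\['rotation'\])/rot(c)/g" h.py
python3 - <<'E'
from h import *
a=load('top0')['pixels'][150:262,280:406]; b=load('side0')['pixels'][185:285,280:392]
a=cv2.resize(a,None,fx=6,fy=5.3571,interpolation=cv2.INTER_CUBIC) if 0 else cv2.resize(a,None,fx=5,fy=5,interpolation=cv2.INTER_CUBIC)
b=cv2.resize(b,None,fx=6,fy=6,interpolation=cv2.INTER_CUBIC)
cv2.imwrite('pics/ca.png',a[:,:,::-1]);cv2.imwrite('pics/cb.png',b[:,:,::-1])
E
```

```text
(no output)
```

View pics/ca.png

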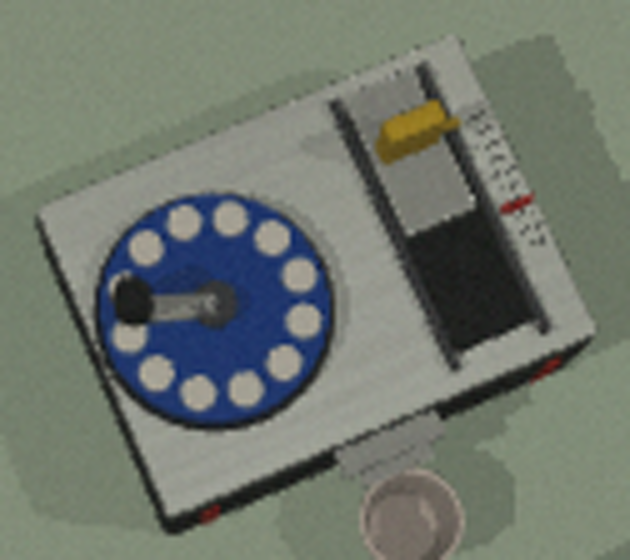

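View pics/cb.png

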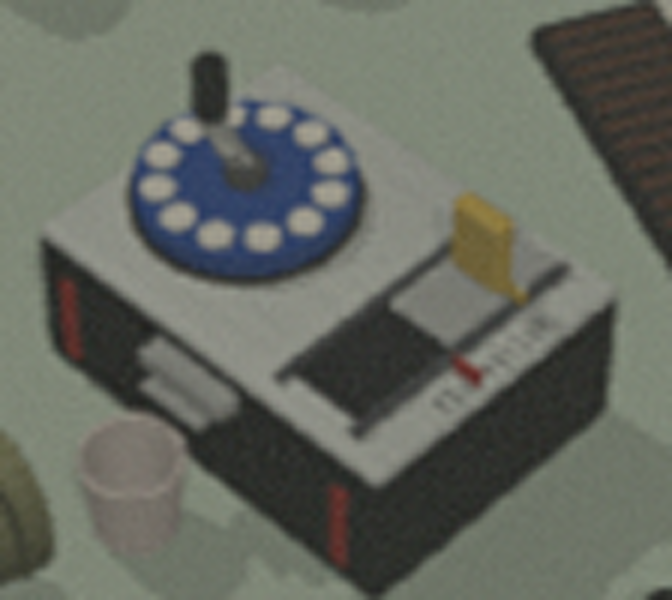

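The top crop shows the deck corners at (38,215), (460,38), (595,337) and (165,522), the drum at (215,310) and the grip top at (132,300). The handle top is around (415,122), the pointer at (457,124) and the red fin at (516,206). The side crop shows the same features.

Run:
```python
from h import *
from scipy.optimize import least_squares
T,S=load('top0'),load('side0')
pt=lambda u,v:((u+.5)/5-.5+280,(v+.5)/5-.5+150)
ps=lambda u,v:((u+.5)/6-.5+280,(v+.5)/6-.5+185)
C=np.array([[.11,.15,.12],[.11,-.15,.12],[-.11,-.15,.12],[-.11,.15,.12]])
def W(p,L):
    c,s=np.cos(p[2]),np.sin(p[2]); L=np.atleast_2d(L)
    return np.c_[p[0]+c*L[:,0]-s*L[:,1],p[1]+s*L[:,0]+c*L[:,1],L[:,2]]
mt=np.array([pt(38,215),pt(460,38),pt(595,337),pt(165,522)])
ms=np.array([ps(278,68),ps(615,300),ps(375,487),ps(43,235)])
dx=lambda p:np.array([0,0,0])
res=lambda p:np.r_[(proj(T,W(p,C))-mt).ravel(),(proj(S,W(p,C))-ms).ravel()]
r=least_squares(res,[.65,0,-.4]); p=r.x
print(p,np.degrees(p[2]),np.round(r.fun,1)); np.save('p.npy',p)
inv=lambda P:np.r_[np.array([[np.cos(p[2]),np.sin(p[2])],[-np.sin(p[2]),np.cos(p[2])]])@(P[:2]-p[:2]),P[2]]
for n,uv,uvs,z in [('drum',(215,310),(247,188),.14),('hub',(217,303),(245,165),.15),('grip',(132,299),(209,62),.197),('handle',(415,122),(484,209),.183),('ptr',(457,124),(523,297),.135),('mark',(516,205),(467,369),.132)]:
    for nm,c,q in(('T',T,pt(*uv)),('S',S,ps(*uvs))):
        P=onz(c,q,z); print(n,nm,np.round(P,4),np.round(inv(P),4))
```

```text
[ 0.56281119 -0.08725041  0.43979558] 25.198430690838943 [-1.2 -1.3  0.3 -1.1  2.4  0.7  0.4  1.2  0.2 -1.3  1.3 -1.3 -0.4  0.5
 -2.1 -1.2]
drum T [ 0.5334 -0.023   0.14  ] [0.0008 0.0706 0.14  ]
drum S [ 0.5332 -0.0307  0.14  ] [-0.0028  0.0638  0.14  ]
hub T [ 0.5359 -0.024   0.15  ] [0.0026 0.0687 0.15  ]
hub S [ 0.5356 -0.0205  0.15  ] [0.0038 0.072  0.15  ]
grip T [0.5272 0.027  0.197 ] [0.0164 0.1186 0.197 ]
grip S [0.5297 0.0291 0.197 ] [0.0196 0.1194 0.197 ]
handle T [ 0.6469 -0.1408  0.183 ] [ 0.0532 -0.0843  0.183 ]
handle S [ 0.6481 -0.1378  0.183 ] [ 0.0556 -0.0821  0.183 ]
ptr T [ 0.6604 -0.1723  0.135 ] [ 0.0521 -0.1185  0.135 ]
ptr S [ 0.6614 -0.1719  0.135 ] [ 0.0531 -0.1186  0.135 ]
mark T [ 0.6097 -0.2105  0.132 ] [-0.0101 -0.1315  0.132 ]
mark S [ 0.6088 -0.2118  0.132 ] [-0.0114 -0.1323  0.132 ]
```

>>> carry_out([
  [[0, 0, -5, 0, 0, -0.1225, 60], [0, 0, -5, 0, 0, -0.1225, 60], [0, 0, -5, 0, 0, -0.1225, 60], [0, 0, -5, 0, 0, -0.1225, 60], [0, 0, -5, 0, 0, -0.1225, 60], [0, 0, -5, 0, 0, -0.1225, 60], [0, 0, -5, 0, 0, -0.1225, 60], [0, 0, -5, 0, 0, -0.1225, 60], [0, 0, -5, 0, 0, -0.1225, 60], [0, 0, -5, 0, 0, -0.1225, 60], [0, 0, -5, 0, 0, -0.1225, 60], [0, 0, -5, 0, 0, -0.1225, 60], [0, 0, -5, 0, 0, -0.1225, 60], [0, 0, 0, 0, 0, 0, 60], [0, 0, 0, 0, 0, 0, 60]],
])

```text
time_s: 1.35
ee_pos: [0.2237, -0.5024, 0.2702]
eef_rot: [3.142, -0.0, 2.007]
force: [-0.1, 0.5, 0.1]
grip_width: 0.0604
grip_force: 0.0
```

```bash
cat >> h.py <<'E'
def to(P):
    "tool-frame shift (mm) from the present TCP to world P"
    o=telemetry.get_obs(); R=Ro.from_euler('xyz',o['eef_rot']).as_matrix()
    return np.round(R.T@(np.array(P)-o['ee_pos'])*1000,1)
E
python3 -c "
from h import *
print(to([.5285,.028,.27]),telemetry.get_obs()['eef_rot'],telemetry.get_obs()['qpos'])"
```

```text
[3.518e+02 5.005e+02 3.000e-01] [ 3.14154258e+00 -2.00004139e-04  2.00736034e+00] [-1.21860221e+00  2.58918312e-01  1.42332875e+00  3.32441402e-05
  1.45954911e+00 -1.65516991e+00]
```

>>> carry_out([
  [[19.5, 27.8, 0, 0, 0, 0, 60], [19.5, 27.8, 0, 0, 0, 0, 60], [19.5, 27.8, 0, 0, 0, 0, 60], [19.5, 27.8, 0, 0, 0, 0, 60], [19.5, 27.8, 0, 0, 0, 0, 60], [19.5, 27.8, 0, 0, 0, 0, 60], [19.5, 27.8, 0, 0, 0, 0, 60], [19.5, 27.8, 0, 0, 0, 0, 60], [19.5, 27.8, 0, 0, 0, 0, 60], [19.5, 27.8, 0, 0, 0, 0, 60], [19.5, 27.8, 0, 0, 0, 0, 60], [19.5, 27.8, 0, 0, 0, 0, 60], [19.5, 27.8, 0, 0, 0, 0, 60], [19.5, 27.8, 0, 0, 0, 0, 60], [19.5, 27.8, 0, 0, 0, 0, 60], [19.5, 27.8, 0, 0, 0, 0, 60], [19.5, 27.8, 0, 0, 0, 0, 60], [19.5, 27.8, 0, 0, 0, 0, 60], [0, 0, 0, 0, 0, 0, 60], [0, 0, 0, 0, 0, 0, 60]],
])

```text
time_s: 3.02
ee_pos: [0.5267, 0.0295, 0.2695]
eef_rot: [-3.14, -0.001, 2.01]
force: [-0.5, -1.1, -0.5]
grip_width: 0.0598
grip_force: 0.0
```

```bash
python3 -c "
from h import *
print(to([.5285,.028,.161]))
c=snap('side','s1')['pixels'][120:270,230:430]
cv2.imwrite('pics/s1c.png',cv2.resize(c,None,fx=4,fy=4,interpolation=2)[:,:,::-1])"
```

```text
[ -2.2   1.2 108.5]
```

View pics/s1c.png

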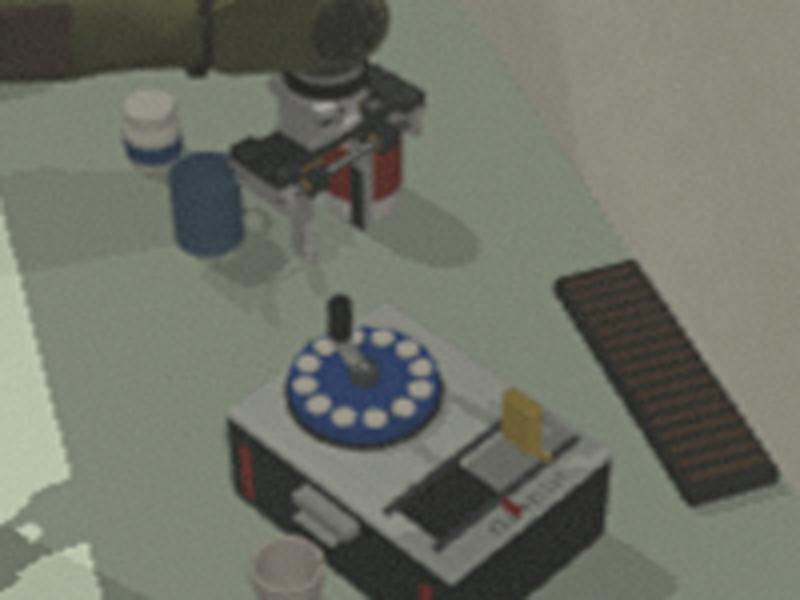

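The open fingertips, near crop (305,245) and (358,220), straddle the grip at (340,300) from above, so I'll descend.

>>> carry_out([
  [[-0.5, 0.2, 15, 0, 0, 0, 60], [-0.5, 0.2, 15, 0, 0, 0, 60], [-0.5, 0.2, 15, 0, 0, 0, 60], [-0.5, 0.2, 15, 0, 0, 0, 60], [0, 0.2, 15, 0, 0, 0, 60], [0, 0.2, 13, 0, 0, 0, 60], [0, 0, 12, 0, 0, 0, 60], [0, 0, 8, 0, 0, 0, 60], [0, 0, 0, 0, 0, 0, 60]],
])

```text
time_s: 3.82
ee_pos: [0.5276, 0.0262, 0.1611]
eef_rot: [-3.139, -0.001, 2.009]
force: [-0.3, 0.1, -0.7]
grip_width: 0.0603
grip_force: 0.0
```

>>> carry_out([
  [[0, 0, 0, 0, 0, 0, 18], [0, 0, 0, 0, 0, 0, 18], [0, 0, 0, 0, 0, 0, 18], [0, 0, 0, 0, 0, 0, 18], [0, 0, 0, 0, 0, 0, 18], [0, 0, 0, 0, 0, 0, 18]],
], squeeze=15)

```text
time_s: 4.32
ee_pos: [0.5288, 0.0272, 0.1628]
eef_rot: [3.141, 0.0, 2.011]
force: [-1.8, -0.0, 1.6]
grip_width: 0.0236
grip_force: 15.4
```

```bash
python3 -c "
from h import *
o=telemetry.get_obs();print(o['ee_pos'],o['force'],o['moment'],o['grip_width'])
t=.30+.1*np.arange(66)
d=np.diff(np.c_[50*np.cos(t),50*np.sin(t)],axis=0)
print(np.round(d,1).tolist())"
```

```text
[0.52875612 0.02716437 0.16276252] [-1.80248912 -0.0252192   1.56545324] [0.03084039 0.31198613 0.03041157] 0.02361121291797763
[[-1.7, 4.7], [-2.2, 4.5], [-2.6, 4.3], [-3.0, 4.0], [-3.4, 3.7], [-3.8, 3.3], [-4.1, 2.9], [-4.3, 2.5], [-4.6, 2.0], [-4.7, 1.6], [-4.9, 1.1], [-5.0, 0.6], [-5.0, 0.1], [-5.0, -0.4], [-4.9, -0.9], [-4.8, -1.4], [-4.6, -1.9], [-4.4, -2.3], [-4.2, -2.7], [-3.9, -3.1], [-3.6, -3.5], [-3.2, -3.8], [-2.8, -4.1], [-2.4, -4.4], [-1.9, -4.6], [-1.4, -4.8], [-1.0, -4.9], [-0.5, -5.0], [0.0, -5.0], [0.5, -5.0], [1.0, -4.9], [1.5, -4.8], [2.0, -4.6], [2.4, -4.4], [2.9, -4.1], [3.3, -3.8], [3.6, -3.5], [3.9, -3.1], [4.2, -2.7], [4.5, -2.2], [4.7, -1.8], [4.8, -1.3], [4.9, -0.8], [5.0, -0.3], [5.0, 0.2], [5.0, 0.7], [4.9, 1.2], [4.7, 1.7], [4.5, 2.1], [4.3, 2.6], [4.0, 3.0], [3.7, 3.4], [3.3, 3.7], [3.0, 4.0], [2.5, 4.3], [2.1, 4.5], [1.6, 4.7], [1.2, 4.9], [0.7, 5.0], [0.2, 5.0], [-0.3, 5.0], [-0.8, 4.9], [-1.3, 4.8], [-1.8, 4.7], [-2.2, 4.5]]
```

>>> carry_out([
  [[-1.7, 4.7, 0, 0, 0, 0, 18], [-2.2, 4.5, 0, 0, 0, 0, 18], [-2.6, 4.3, 0, 0, 0, 0, 18], [-3.0, 4.0, 0, 0, 0, 0, 18], [-3.4, 3.7, 0, 0, 0, 0, 18], [-3.8, 3.3, 0, 0, 0, 0, 18], [-4.1, 2.9, 0, 0, 0, 0, 18], [-4.3, 2.5, 0, 0, 0, 0, 18], [-4.6, 2.0, 0, 0, 0, 0, 18], [-4.7, 1.6, 0, 0, 0, 0, 18], [-4.9, 1.1, 0, 0, 0, 0, 18], [-5.0, 0.6, 0, 0, 0, 0, 18], [0, 0, 0, 0, 0, 0, 18]],
])

```text
time_s: 5.4
ee_pos: [0.5804, 0.0013, 0.1627]
eef_rot: [3.14, 0.001, 2.011]
force: [4.1, 0.4, 4.5]
grip_width: 0.024
grip_force: 15.0
```

```bash
cat > st.py <<'E'
from h import *
o=telemetry.get_obs();c=np.array([.5355,-.0222]);d=(o['ee_pos'][:2]-c)*1000
p=np.load('p.npy');yd=np.array([-np.sin(p[2]),np.cos(p[2])]);xd=np.array([np.cos(p[2]),np.sin(p[2])])
R=Ro.from_euler('xyz',o['eef_rot']).as_matrix()
print('pos',o['ee_pos'],'r',np.hypot(*d),'theta',np.arctan2(d@xd,d@yd),'Ftool',R.T@o['force'],'grip',o['grip_width'],o['grip_force'])
E
python3 st.py
```

```text
pos [0.58044682 0.0013008  0.16270582] r 50.719862875800345 theta 1.5288256659212751 Ftool [-1.40244089  3.93430576 -4.48220217] grip 0.023985436699994228 15.00032921496313
```

>>> carry_out([
  [[-5.0, 0.1, 0, 0, 0, 0, 18], [-5.0, -0.4, 0, 0, 0, 0, 18], [-4.9, -0.9, 0, 0, 0, 0, 18], [-4.8, -1.4, 0, 0, 0, 0, 18], [-4.6, -1.9, 0, 0, 0, 0, 18], [-4.4, -2.3, 0, 0, 0, 0, 18], [-4.2, -2.7, 0, 0, 0, 0, 18], [-3.9, -3.1, 0, 0, 0, 0, 18], [-3.6, -3.5, 0, 0, 0, 0, 18], [-3.2, -3.8, 0, 0, 0, 0, 18], [-2.8, -4.1, 0, 0, 0, 0, 18], [-2.4, -4.4, 0, 0, 0, 0, 18], [-1.9, -4.6, 0, 0, 0, 0, 18], [-1.4, -4.8, 0, 0, 0, 0, 18], [-1.0, -4.9, 0, 0, 0, 0, 18], [-0.5, -5.0, 0, 0, 0, 0, 18], [0, 0, 0, 0, 0, 0, 18]],
])

```text
time_s: 6.82
ee_pos: [0.5582, -0.0673, 0.1627]
eef_rot: [-3.141, -0.001, 2.011]
force: [-2.9, 1.5, 5.9]
grip_width: 0.0235
grip_force: 15.0
```

```bash
python3 st.py
```

```text
pos [ 0.55820459 -0.06727433  0.16267267] r 50.469724714110576 theta 3.1147735025056376 Ftool [ 2.60276838 -1.981116   -5.86631847] grip 0.023522821026860114 15.000665453262627
```

>>> carry_out([
  [[0.0, -5.0, 0, 0, 0, 0, 18], [0.5, -5.0, 0, 0, 0, 0, 18], [1.0, -4.9, 0, 0, 0, 0, 18], [1.5, -4.8, 0, 0, 0, 0, 18], [2.0, -4.6, 0, 0, 0, 0, 18], [2.4, -4.4, 0, 0, 0, 0, 18], [2.9, -4.1, 0, 0, 0, 0, 18], [3.3, -3.8, 0, 0, 0, 0, 18], [3.6, -3.5, 0, 0, 0, 0, 18], [3.9, -3.1, 0, 0, 0, 0, 18], [4.2, -2.7, 0, 0, 0, 0, 18], [4.5, -2.2, 0, 0, 0, 0, 18], [4.7, -1.8, 0, 0, 0, 0, 18], [4.8, -1.3, 0, 0, 0, 0, 18], [4.9, -0.8, 0, 0, 0, 0, 18], [5.0, -0.3, 0, 0, 0, 0, 18], [0, 0, 0, 0, 0, 0, 18]],
])

```text
time_s: 8.23
ee_pos: [0.4912, -0.0441, 0.1627]
eef_rot: [3.139, 0.001, 2.012]
force: [8.4, 4.8, 2.6]
grip_width: 0.0236
grip_force: 15.0
```

```bash
python3 st.py
```

```text
pos [ 0.49123825 -0.04406406  0.162738  ] r 49.36739343178699 theta -1.5898142017118468 Ftool [ 0.78883538  9.65740678 -2.59029109] grip 0.023649466067528768 15.002342872903682
```

>>> carry_out([
  [[5.0, 0.7, 0, 0, 0, 0, 18], [5.0, 1.2, 0, 0, 0, 0, 18], [4.9, 1.5, 0, 0, 0, 0, 18], [4.7, 1.9, 0, 0, 0, 0, 18], [4.5, 2.1, 0, 0, 0, 0, 18], [4.3, 2.6, 0, 0, 0, 0, 18], [4.0, 3.0, 0, 0, 0, 0, 18], [3.7, 3.4, 0, 0, 0, 0, 18], [3.3, 3.7, 0, 0, 0, 0, 18], [3.0, 4.0, 0, 0, 0, 0, 18], [2.5, 4.3, 0, 0, 0, 0, 18], [2.1, 4.5, 0, 0, 0, 0, 18], [1.6, 4.7, 0, 0, 0, 0, 18], [1.2, 4.9, 0, 0, 0, 0, 18], [0.7, 5.0, 0, 0, 0, 0, 18], [0.2, 5.0, 0, 0, 0, 0, 18], [0, 0, 0, 0, 0, 0, 18]],
])

```text
time_s: 9.65
ee_pos: [0.5169, 0.0238, 0.1627]
eef_rot: [-3.141, -0.0, 2.012]
force: [-0.1, 2.0, 9.1]
grip_width: 0.0238
grip_force: 15.0
```

```bash
python3 st.py
```

```text
pos [0.5168583  0.02378474 0.16266956] r 49.619644122534744 theta 0.05465239025008511 Ftool [ 1.89048829  0.74996279 -9.08399149] grip 0.023804018842919338 15.001626871526241
```

>>> carry_out([
  [[-0.2, 2.5, 0, 0, 0, 0, 18], [-0.3, 2.5, 0, 0, 0, 0, 18], [-0.4, 2.5, 0, 0, 0, 0, 18], [-0.5, 2.5, 0, 0, 0, 0, 18], [-0.6, 2.4, 0, 0, 0, 0, 18], [0, 0, 0, 0, 0, 0, 18], [0, 0, 0, 0, 0, 0, 18]],
])

```text
time_s: 10.23
ee_pos: [0.5286, 0.0271, 0.1627]
eef_rot: [-3.142, -0.0, 2.011]
force: [-0.2, 2.7, 8.1]
grip_width: 0.0238
grip_force: 15.0
```

```bash
python3 st.py
```

```text
pos [0.52864371 0.02714171 0.16267086] r 49.8157949815048 theta 0.30172453871675053 Ftool [ 2.57794391  0.95166885 -8.06443535] grip 0.023767946660890455 15.00121459190268
```

>>> carry_out([
  [[-0.7, 2.0, 0, 0, 0, 0, 18], [-0.7, 2.0, 0, 0, 0, 0, 18], [0, 0, 0, 0, 0, 0, 18], [0, 0, 0, 0, 0, 0, 18]],
])

```text
time_s: 10.57
ee_pos: [0.5325, 0.0276, 0.1627]
eef_rot: [-3.141, -0.001, 2.011]
force: [-2.4, 3.3, 8.0]
grip_width: 0.0235
grip_force: 15.0
```

```bash
python3 st.py
```

```text
pos [0.53252756 0.02757345 0.16265934] r 49.862129128145064 theta 0.3801471346531742 Ftool [ 4.03396454 -0.76267831 -7.95627106] grip 0.02346808299084255 15.000837952829897
```

>>> carry_out([
  [[-0.9, 1.8, 0, 0, 0, 0, 18], [-0.9, 1.8, 0, 0, 0, 0, 18], [0, 0, 0, 0, 0, 0, 18], [0, 0, 0, 0, 0, 0, 18]],
])

```text
time_s: 10.9
ee_pos: [0.5339, 0.0257, 0.1624]
eef_rot: [-3.133, -0.001, 2.011]
force: [-24.4, -10.3, 20.2]
grip_width: 0.0238
grip_force: 15.0
```

```bash
python3 st.py
```

```text
pos [0.533941   0.02573516 0.16244999] r 47.96050857978782 theta 0.40728390046398116 Ftool [  1.10444839 -26.65323628 -19.98138311] grip 0.02378854255887467 15.01214221243572
```

The hard stop pushes back with 27 N. I'll ease off slightly, release the grip and rise.

>>> carry_out([
  [[0.5, -1.5, 0, 0, 0, 0, 18], [0, 0, 0, 0, 0, 0, 56], [0, 0, 0, 0, 0, 0, 56], [0, 0, 0, 0, 0, 0, 56], [0, 0, 0, 0, 0, 0, 56], [0, 0, -10, 0, 0, 0, 56], [0, 0, -20, 0, 0, 0, 56], [0, 0, -20, 0, 0, 0, 56], [0, 0, -20, 0, 0, 0, 56], [0, 0, -10, 0, 0, 0, 56], [0, 0, 0, 0, 0, 0, 56]],
])

```text
time_s: 11.82
ee_pos: [0.536, 0.0273, 0.2449]
eef_rot: [3.138, 0.002, 2.011]
force: [-0.3, -0.3, -0.1]
grip_width: 0.0561
grip_force: 0.0
```

```bash
python3 st.py; python3 -c "
from h import *
print(to([.6460,-.1405,.243]))
snap('top','t2')"
```

```text
pos [0.53604693 0.02734347 0.24490591] r 49.54649280749571 theta 0.4508344918878809 Ftool [-0.123269   -0.40387832  0.13443631] grip 0.056144101216729816 0.0
[-198.7   27.9    2.3]
```

>>> carry_out([
  [[-20, 2.9, 0, 0, 0, 0, 56], [-20, 2.9, 0, 0, 0, 0, 56], [-20, 2.9, 0, 0, 0, 0, 56], [-20, 2.9, 0, 0, 0, 0, 56], [-20, 2.9, 0, 0, 0, 0, 56], [-20, 2.9, 0, 0, 0, 0, 56], [-20, 2.9, 0, 0, 0, 0, 56], [-20, 2.9, 0, 0, 0, 0, 56], [-20, 2.9, 0, 0, 0, 0, 56], [-19, 2.6, 0, 0, 0, 0, 56], [0, 0, 0, 0, 0, 0, 56], [0, 0, 0, 0, 0, 0, 56], [0, 0, 0, 0, 0, 0, 56]],
])

```text
time_s: 12.95
ee_pos: [0.6457, -0.1399, 0.2413]
eef_rot: [-3.14, -0.001, 2.012]
force: [0.1, -0.3, 0.0]
grip_width: 0.056
grip_force: 0.0
```

```bash
python3 -c "
from h import *
print(to([.6465,-.141,.149]))
a=snap('side','s2')['pixels'][150:260,270:410]
cv2.imwrite('pics/s2c.png',cv2.resize(a,None,fx=5,fy=5,interpolation=2)[:,:,::-1])"
```

```text
[-1.5  0.3 92.3]
```

View pics/s2c.png

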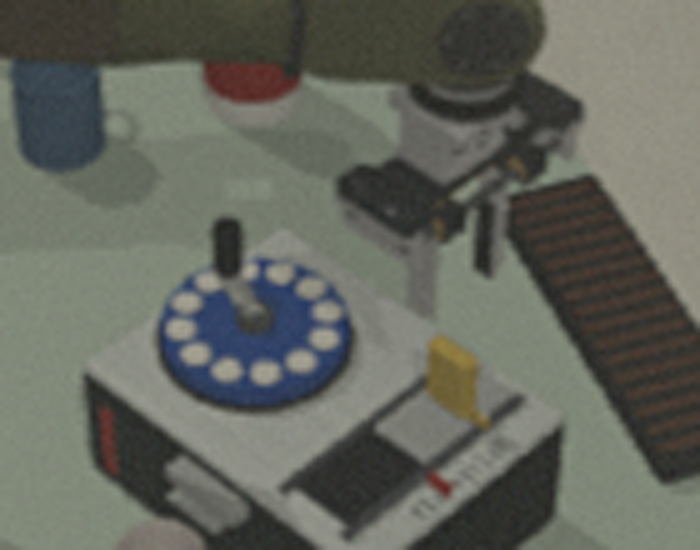

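The crank grip, at crop (228,245), has stopped a little further round than where it started. The gate is still shut, and the fingers at (425,300) and (488,270) sit either side of the handle at (452,370). I'll go down and grip.

>>> carry_out([
  [[-0.5, 0, 14, 0, 0, 0, 56], [-0.5, 0, 14, 0, 0, 0, 56], [-0.5, 0, 14, 0, 0, 0, 56], [0, 0, 14, 0, 0, 0, 56], [0, 0, 14, 0, 0, 0, 56], [0, 0, 12, 0, 0, 0, 56], [0, 0, 10, 0, 0, 0, 56], [0, 0, 0, 0, 0, 0, 56], [0, 0, 0, 0, 0, 0, 56]],
])

```text
time_s: 13.75
ee_pos: [0.6467, -0.1416, 0.1504]
eef_rot: [-3.141, -0.0, 2.012]
force: [0.1, -0.5, 1.0]
grip_width: 0.0563
grip_force: 0.0
```

>>> carry_out([
  [[0, 0, 0, 0, 0, 0, 10], [0, 0, 0, 0, 0, 0, 10], [0, 0, 0, 0, 0, 0, 10], [0, 0, 0, 0, 0, 0, 10], [0, 0, 0, 0, 0, 0, 10], [0, 0, 0, 0, 0, 0, 10], [0, 0, 0, 0, 0, 0, 10]],
], squeeze=30)

```text
time_s: 14.33
ee_pos: [0.6471, -0.1417, 0.1506]
eef_rot: [3.141, 0.0, 2.011]
force: [3.6, 1.0, -0.9]
grip_width: 0.0157
grip_force: 30.0
```

```bash
python3 st.py
```

```text
pos [ 0.64714817 -0.14166264  0.15062557] r 163.51341806820483 theta 2.8297898471313063 Ftool [-0.58188779  3.67888134  0.94337023] grip 0.01574948983485421 29.9958935379982
```

>>> carry_out([
  [[0, -5, 0, 0, 0, 0, 10], [0, -5, 0, 0, 0, 0, 10], [0, -5, 0, 0, 0, 0, 10], [0, -5, 0, 0, 0, 0, 10], [0, -5, 0, 0, 0, 0, 10], [0, -5, 0, 0, 0, 0, 10], [0, -5, 0, 0, 0, 0, 10], [0, -5, 0, 0, 0, 0, 10], [0, -5, 0, 0, 0, 0, 10], [0, -5, 0, 0, 0, 0, 10], [0, -5, 0, 0, 0, 0, 10], [0, -3, 0, 0, 0, 0, 10], [0, 0, 0, 0, 0, 0, 10], [0, 0, 0, 0, 0, 0, 10]],
])

```text
time_s: 15.5
ee_pos: [0.5952, -0.1664, 0.1506]
eef_rot: [3.139, 0.001, 2.012]
force: [10.2, 1.1, -2.0]
grip_width: 0.016
grip_force: 30.0
```

```bash
python3 st.py; python3 -c "
from h import *
a=snap('side','s3')['pixels'][215:275,310:390]
cv2.imwrite('pics/s3c.png',cv2.resize(a,None,fx=10,fy=10,interpolation=2)[:,:,::-1])"
```

```text
pos [ 0.59523677 -0.16641829  0.15060621] r 156.10060262804336 theta -3.0944937658491267 Ftool [-3.34227204  9.7152954   2.00803093] grip 0.015969302092780774 29.994884133338928
```

View pics/s3c.png

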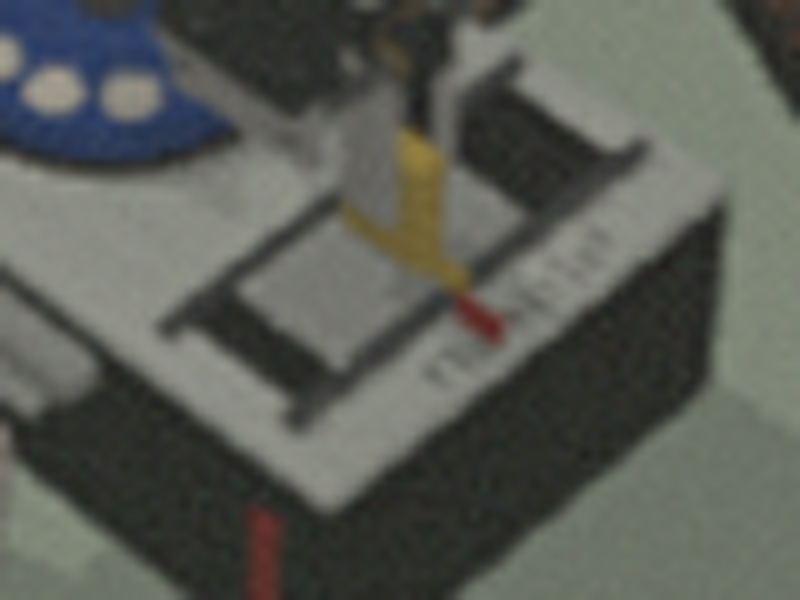

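The pointer tip, at crop (465,287), is nearly at the red fin, which runs from (460,296) to (502,341). I'll work out the remaining gap in the dispenser frame.

Run:
```python
from h import *
S=load('s3'); p=np.load('p.npy')
inv=lambda P:(np.array([[np.cos(p[2]),np.sin(p[2])],[-np.sin(p[2]),np.cos(p[2])]])@(P[:2]-p[:2]))*1000
hsv=cv2.cvtColor(S['pixels'],cv2.COLOR_RGB2HSV).astype(int); im=S['pixels'].astype(float)
# redness / yellowness weighted centroids
red=np.clip(im[:,:,0]-np.maximum(im[:,:,1],im[:,:,2])-25,0,None)
yel=np.clip(np.minimum(im[:,:,0],im[:,:,1])-im[:,:,2]-35,0,None)
def cen(w,x0,x1,y0,y1):
    s=w[y0:y1,x0:x1]; Y,X=np.mgrid[y0:y1,x0:x1]; return (X*s).sum()/s.sum(),(Y*s).sum()/s.sum()
c=cen(red,353,364,242,252); print('red c',c)
for z in(.126,.128,.132): print(z,inv(onz(S,c,z)))
print(np.round(red[242:252,353:364]).astype(int)); print(np.round(yel[233:248,345:362]).astype(int))
for uv in((463,285),(467,285),(460,280)):
    q=((uv[0]+.5)/10-.5+310,(uv[1]+.5)/10-.5+215); print('ptr',inv(onz(S,q,.135)))
# projected predicted fin ends for a range of x
for x in(-8,-10,-12,-14):
    L=np.array([[x,-127.,132],[x,-147,132],[x,-121,135]])/1e3
    cw,s=np.cos(p[2]),np.sin(p[2]); print(x,np.round((proj(S,np.c_[p[0]+cw*L[:,0]-s*L[:,1],p[1]+s*L[:,0]+cw*L[:,1],L[:,2]])-[310,215]+.5)*10).tolist())
```

```text
red c (np.float64(357.54891304347825), np.float64(246.40217391304347))
0.126 [  -8.16188199 -130.2077336 ]
0.128 [  -9.50872175 -131.36637799]
0.132 [ -12.20240127 -133.68366676]
[[ 0  0  0  0  0  0  0  0  0  0  0]
 [ 0  0  0  0  0  0  0  0  0  0  0]
 [ 0  0  0  3  0  0  0  0  0  0  0]
 [ 0  0  0 21 10  0  0  0  0  0  0]
 [ 0  0  0 16 25 18  4  0  0  0  0]
 [ 0  0  0  0 13 25 25  0  0  0  0]
 [ 0  0  0  0  0  8 16  0  0  0  0]
 [ 0  0  0  0  0  0  0  0  0  0  0]
 [ 0  0  0  0  0  0  0  0  0  0  0]
 [ 0  0  0  0  0  0  0  0  0  0  0]]
[[ 0  0  0  0  0  0 11 11  8  0  0  0  0  0  0  0  0]
 [ 0  0  0  0  0  0  7  9  9  0  0  0  0  0  0  0  0]
 [ 0  0  0  0  0  0  9 10  8  0  0  0  0  0  0  0  0]
 [ 0  0  0  0  0  3  8 12  8  0  0  0  0  0  0  0  0]
 [ 2  2  0  0  0  6 11 10  6  0  0  0  0  0  0  0  0]
 [ 0  0  1  5  4  7 10 11  6  0  0  0  0  0  0  0  0]
 [ 0  0  0  2  7  9 10 10  5  0  0  0  0  0  0  0  0]
 [ 0  0  0  0  0  2 11 10  5  0  0  0  0  0  0  0  0]
 [ 0  0  0  0  0  0  4  8 10  9  0  0  0  0  0  0  0]
 [ 0  0  0  0  0  0  0  0  0  8 14  0  0  0  0  0  0]
 [ 0  0  0  0  0  0  0  0  0  0  5  0  0  0  0  0  0]
 [ 0  0  0  0  0  0  0  0  0  0  0  0  0  0  0  0  0]
 [ 0  0  0  0  0  0  0  0  0  0  0  0  0  0  0  0  0]
 [ 0  0  0  0  0  0  0  0  0  0  0  0  0  0  0  0  0]
 [ 0  0  0  0  0  0  0  0  0  0  0  0  0  0  0  0  0]]
ptr [  -6.77826372 -120.30741029]
ptr [  -5.77284858 -121.31802305]
ptr [  -5.77640849 -117.91741596]
-8 [[475.0, 303.0], [516.0, 333.0], [463.0, 288.0]]
-10 [[471.0, 306.0], [512.0, 336.0], [459.0, 291.0]]
-12 [[467.0, 309.0], [509.0, 339.0], [455.0, 294.0]]
-14 [[463.0, 312.0], [505.0, 342.0], [451.0, 297.0]]
```

```bash
cat > fit.py <<'E'
from h import *
from scipy.optimize import least_squares
from scipy.spatial import ConvexHull
p=np.load('p.npy'); cw,s=np.cos(p[2]),np.sin(p[2])
def W(L): L=np.array(L)/1e3; return np.c_[p[0]+cw*L[:,0]-s*L[:,1],p[1]+s*L[:,0]+cw*L[:,1],L[:,2]]
def faces(c,x,y0,hw,ln,z0,z1,win):
    # masks of top, -x and -y faces (mm, dispenser frame) in window (u0,v0,u1,v1)
    a,b,yb=x-hw,x+hw,y0-ln
    F=[[[a,y0,z1],[b,y0,z1],[b,yb,z1],[a,yb,z1]],[[a,y0,z1],[a,yb,z1],[a,yb,z0],[a,y0,z0]]]
    if rot(c)[1,2]>.3: F.append([[a,yb,z1],[b,yb,z1],[b,yb,z0],[a,yb,z0]])
    k=16; u0,v0,u1,v1=win; out=[]
    for f in F:
        q=(proj(c,W(f))-[u0,v0]+.5)*k-.5
        m=np.zeros(((v1-v0)*k,(u1-u0)*k),np.float32); cv2.fillPoly(m,[np.round(q*16).astype(np.int32)],1,shift=4)
        out.append(cv2.resize(cv2.GaussianBlur(m,(0,0),.5*k),(u1-u0,v1-v0),interpolation=cv2.INTER_AREA).ravel())
    return np.array(out).T
def fit(c,w,guess,hw,ln,z0,z1,half,tag):
    uv=proj(c,W([[guess[0],guess[1]-ln/2,(z0+z1)/2]]))[0]; u0,v0=np.floor(uv-half).astype(int); u1,v1=np.floor(uv+half+1).astype(int)
    t=w[v0:v1,u0:u1].ravel(); best=(1e9,)
    for x in np.arange(guess[0]-7,guess[0]+7.1,.5):
        for y in np.arange(guess[1]-6,guess[1]+6.1,1):
            A=np.c_[faces(c,x,y,hw,ln,z0,z1,(u0,v0,u1,v1)),np.ones(t.size)]
            co=np.linalg.lstsq(A,t,rcond=None)[0]; co[:-1]=np.clip(co[:-1],0,None); e=((A@co-t)**2).sum()
            if e<best[0]: best=(e,x,y,co)
    print(tag,'x %.1f y %.1f'%best[1:3],'res',round(best[0]/((t-t.mean())**2).sum(),3),np.round(best[3])); return best
E
python3 - <<'E'
from fit import *
S=load('s3')
S['pixels']=np.mean([optics.camera('side')['pixels'].astype(float) for _ in range(20)],axis=0); np.save('savg.npy',S,allow_pickle=True)
T=load('top0'); T['pixels']=(T['pixels'].astype(float)+load('t2')['pixels'])/2; T2=load('t2')
S0=load('side0'); S0['pixels']=(S0['pixels'].astype(float)+load('s1')['pixels']+load('s2')['pixels'])/3
red=lambda im:im[:,:,0]-(im[:,:,1]+im[:,:,2])/2
yel=lambda im:(im[:,:,0]+im[:,:,1])/2-im[:,:,2]
for n,c,px in(('side now',S,-8),('side shut',S0,52),('top shut',T,52)):
    im=c['pixels']
    fit(c,red(im),(-9,-125),2,20,120,132,7,n+' fin')
    if n=='side now' or 1:
        fit(c,yel(im),(px,-108),2.5,13,130,135,3,n+' ptr')
a=S['pixels'][225:261,332:380].clip(0,255).astype(np.uint8)
cv2.imwrite('pics/s4.png',cv2.resize(a,None,fx=16,fy=16,interpolation=2)[:,:,::-1])
E
```

```text
side now fin x -7.5 y -119.0 res 0.419 [34. 47. 47.  4.]
side now ptr x -5.0 y -102.0 res 0.568 [50. 30. 85. 17.]
side shut fin x -8.0 y -120.0 res 0.028 [45. 48. 35.  1.]
side shut ptr x 54.0 y -102.0 res 0.498 [55. 40. 76. 12.]
top shut fin x -9.5 y -122.0 res 0.07 [106.   9.   1.]
top shut ptr x 59.0 y -102.0 res 0.619 [76. 65. 29.]
```

View pics/s4.png

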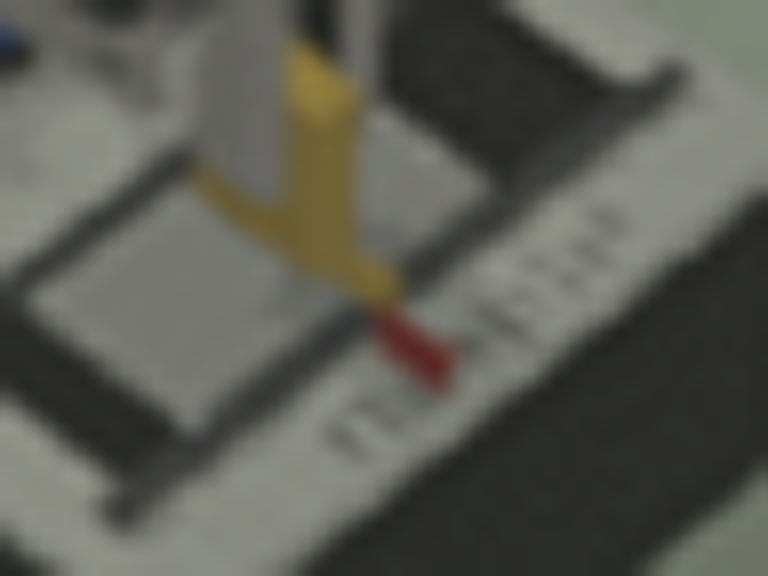

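The averaged crop shows the pointer tip at (388,298) meeting the fin's near end, with the fin running from (380,312) to (455,370). They are close to level, but I want a finer number, so I'll use the known handle block in the gate-shut images as reference.

Run:
```python
from fit import *
T=load('top0'); S0=load('side0'); S0['pixels']=(S0['pixels'].astype(float)+load('s1')['pixels'])/2
T['pixels']=T['pixels'].astype(float)
red=lambda im:im[:,:,0]-(im[:,:,1]+im[:,:,2])/2
yel=lambda im:(im[:,:,0]+im[:,:,1])/2-im[:,:,2]
for n,c in(('side',S0),('top',T)):
    a=fit(c,red(c['pixels']),(-9,-122),2,20,120,132,7,n+' fin')
    b=fit(c,yel(c['pixels']),(52,-64),8,40,127,183,13,n+' handle')
    print('pull',b[1]-a[1])
# pointer end now, side: where along x do pointer & fin edges lie, sampling constant-y lines on averaged picture
S=load('savg'); im=S['pixels'].astype(np.float32)
xs=np.arange(-22,12.1,1)
def line(w,y,z):
    q=proj(S,W([[x,y,z] for x in xs])).astype(np.float32); return cv2.remap(w.astype(np.float32),q[:,0].copy(),q[:,1].copy(),cv2.INTER_LINEAR).ravel()
for y in(-115,-117,-119): v=line(yel(im),y,135); v=np.clip(v-np.median(v)-8,0,None); print('ptr',y,(xs*v).sum()/v.sum(),np.round(v))
for y in(-125,-129,-133,-137): v=line(red(im),y,132); v=np.clip(v-np.median(v)-8,0,None); print('fin',y,(xs*v).sum()/v.sum(),np.round(v))
# synthetic equivalent for a fin at -8 : same centroid bias
u0,v0,u1,v1=340,225,380,265
m=faces(S,-8,-120,2,20,120,132,(u0,v0,u1,v1))@np.array([45,48,35]); w=np.zeros(im.shape[:2],np.float32); w[v0:v1,u0:u1]=m.reshape(v1-v0,u1-u0)
for y in(-129,-133): v=line(w,y,132); v=np.clip(v-8,0,None); print('syn fin@-8',y,(xs*v).sum()/v.sum())
for t in(3,6):
    m=faces(S,-8,-105,2.5,16,135-t,135,(u0,v0,u1,v1))@np.array([50,35,60]); w[:]=0; w[v0:v1,u0:u1]=m.reshape(v1-v0,u1-u0)
    for y in(-115,-117,-119): v=line(w,y,135); v=np.clip(v-8,0,None); print('syn ptr@-8 t',t,y,(xs*v).sum()/v.sum())
```

```text
side fin x -7.5 y -120.0 res 0.029 [33. 52. 26.  1.]
side handle x 54.0 y -65.0 res 0.131 [50. 36. 29.  7.]
pull 61.5
top fin x -9.5 y -122.0 res 0.074 [115.   5.   1.]
top handle x 53.5 y -63.0 res 0.104 [91. 42.  7.]
pull 63.0
ptr -115 -6.235451982839538 [ 0.  0.  0.  0.  0.  0.  0.  0.  0.  3. 10. 16. 22. 26. 30. 32. 35. 36.
 31. 25. 19. 12.  6.  0.  0.  0.  0.  0.  0.  0.  0.  0.  0.  0.  0.]
ptr -117 -6.344344548464537 [ 0.  0.  0.  0.  0.  0.  0.  0.  0.  3. 10. 17. 24. 28. 31. 32. 31. 30.
 29. 27. 19. 12.  5.  0.  0.  0.  0.  0.  0.  0.  0.  0.  0.  0.  0.]
ptr -119 -6.829857490085206 [ 0.  0.  0.  0.  0.  0.  0.  0.  0.  5. 12. 19. 25. 28. 30. 29. 28. 27.
 23. 19. 14. 10.  3.  0.  0.  0.  0.  0.  0.  0.  0.  0.  0.  0.  0.]
fin -125 -10.825348557353156 [ 0.  0.  0.  0.  0.  2.  6. 11. 17. 22. 27. 33. 29. 25. 20. 14.  8.  1.
  0.  0.  0.  0.  0.  0.  0.  0.  0.  0.  0.  0.  0.  0.  0.  0.  0.]
fin -129 -12.138543854098412 [ 0.  0.  0.  0.  5. 11. 17. 23. 28. 29. 29. 29. 27. 22. 16.  9.  3.  0.
  0.  0.  0.  0.  0.  0.  0.  0.  0.  0.  0.  0.  0.  0.  0.  0.  0.]
fin -133 -12.391342508137678 [ 0.  0.  0.  6. 11. 17. 22. 27. 30. 32. 33. 33. 31. 25. 19. 12.  5.  0.
  0.  0.  0.  0.  0.  0.  0.  0.  0.  0.  0.  0.  0.  0.  0.  0.  0.]
fin -137 -12.091857311018204 [ 0.  0.  0.  1.  7. 13. 19. 24. 29. 33. 32. 30. 27. 23. 19. 12.  6.  0.
  0.  0.  0.  0.  0.  0.  0.  0.  0.  0.  0.  0.  0.  0.  0.  0.  0.]
syn fin@-8 -129 -11.813410216988325
syn fin@-8 -133 -12.199231717755133
syn ptr@-8 t 3 -115 -8.825519478733286
syn ptr@-8 t 3 -117 -8.962571070254219
syn ptr@-8 t 3 -119 -8.893119203272569
syn ptr@-8 t 6 -115 -9.573644565841098
syn ptr@-8 t 6 -117 -9.651873016565972
syn ptr@-8 t 6 -119 -9.754343617890367
```

>>> carry_out([
  [[0, -1.2, 0, 0, 0, 0, 10], [0, -1.2, 0, 0, 0, 0, 10], [0, -1.2, 0, 0, 0, 0, 10], [0, 0, 0, 0, 0, 0, 10], [0, 0, 0, 0, 0, 0, 10], [0, 0, 0, 0, 0, 0, 10]],
])

```text
time_s: 17.05
ee_pos: [0.5921, -0.1679, 0.1506]
eef_rot: [3.139, 0.001, 2.012]
force: [11.2, 1.6, -3.5]
grip_width: 0.0161
grip_force: 30.0
```

```bash
python3 st.py
python3 - <<'E'
from fit import *
S=load('s3')
S['pixels']=np.mean([optics.camera('side')['pixels'].astype(float) for _ in range(20)],axis=0)
im=S['pixels'].astype(np.float32); yel=((im[:,:,0]+im[:,:,1])/2-im[:,:,2])
xs=np.arange(-22,12.1,1)
for y in(-115,-117,-119):
    q=proj(S,W([[x,y,135] for x in xs])).astype(np.float32); v=cv2.remap(yel,q[:,0].copy(),q[:,1].copy(),1).ravel(); v=np.clip(v-np.median(v)-8,0,None); print(y,(xs*v).sum()/v.sum())
a=S['pixels'][225:261,332:380].clip(0,255).astype(np.uint8)
cv2.imwrite('pics/s5.png',cv2.resize(a,None,fx=16,fy=16,interpolation=2)[:,:,::-1])
E
```

```text
pos [ 0.5921406  -0.16792892  0.15061549] r 156.34920777214174 theta -3.072499032662665 Ftool [-3.35855907 10.77423963  3.50199379] grip 0.016091252325712818 29.994651675224304
-115 -9.580393064670327
-117 -9.841976609150262
-119 -10.277613117366403
```

View pics/s5.png

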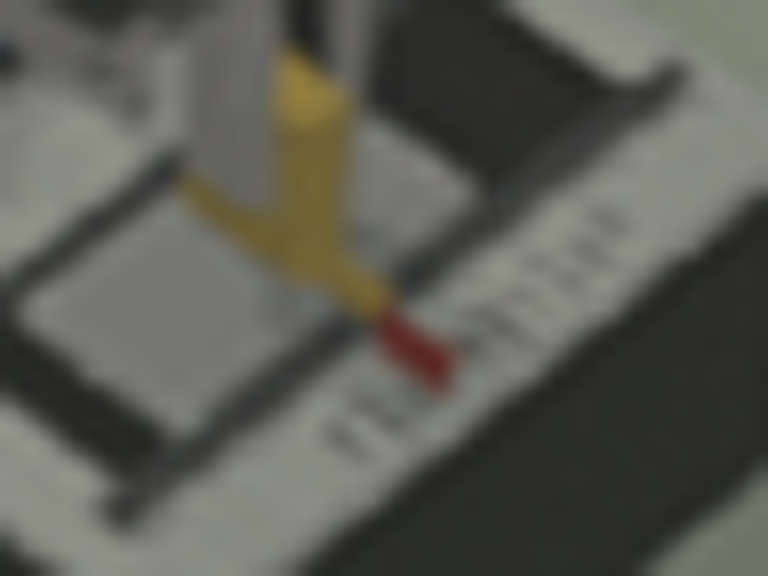

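The averaged picture shows the pointer tip at (383,305) running straight into the fin, with less than 1 mm of offset measured. The spring force of about 10.8 N fits a pull of 61 mm.

```bash
python3 -c "
from h import *
print(ctrl.hand_in())"
```

```text
the job is handed in; nothing more can be done
None
```

I cranked the drum clockwise to its hard stop with the gate shut, then pulled the gate about 61 mm so its pointer is level with the red marker (within about 1 mm by camera); the job is handed in with the gripper still holding the handle.

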